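# Put the short sockets back in their tray

### The job

Tidy up the socket set: stand the four short hex sockets back in the wooden socket tray, hexagonal mouth up, each one right down in the hole bored for its size (the smallest socket in the smallest hole, and so on up to the largest). The tall deep socket and the plain round-bored sleeve do not belong to this set: leave them standing where they are.

Things in the scene. Friction and masses are not known exactly. Their poses are not given: they have to be found in the camera images.
- socket_20: the smallest of the four short dark-steel hex sockets: an upright cylinder 20 mm in diameter and 46 mm tall, with a hexagonal mouth 12 mm across flats in its top and its square drive end on the bench. Origin: centre of its underside; z up its axis. Gripped from outside across the diameter.
- socket_30: the second smallest of the four short dark-steel hex sockets: an upright cylinder 30 mm in diameter and 48 mm tall, with a hexagonal mouth 19 mm across flats in its top and its square drive end on the bench. Origin: centre of its underside; z up its axis. Gripped from outside across the diameter.
- socket_40: the second largest of the four short dark-steel hex sockets: an upright cylinder 40 mm in diameter and 50 mm tall, with a hexagonal mouth 27 mm across flats in its top and its square drive end on the bench. Origin: centre of its underside; z up its axis. Gripped from outside across the diameter.
- socket_50: the largest of the four short dark-steel hex sockets: an upright cylinder 50 mm in diameter and 52 mm tall, with a hexagonal mouth 36 mm across flats in its top and its square drive end on the bench. Origin: centre of its underside; z up its axis. Gripped from outside across the diameter.
- block_20: fixed light-wood block 79 x 79 x 18 mm with the smallest hole: round, blind, 29 mm wide, 12 mm deep, central; home of the 20 mm socket. One of four, 82 mm apart in a row along their y, in any order, in a wooden tray 346 x 98 mm (base 6 mm thick, lips 18 mm high). Origin: centre of its underside, 6 mm above the bench; z up: hole floor at 6 mm, top at 18 mm.
- block_30: fixed light-wood block 79 x 79 x 18 mm with the second smallest hole: round, blind, 39 mm wide, 12 mm deep, central; home of the 30 mm socket. One of four, 82 mm apart in a row along their y, in any order, in a wooden tray 346 x 98 mm (base 6 mm thick, lips 18 mm high). Origin: centre of its underside, 6 mm above the bench; z up: hole floor at 6 mm, top at 18 mm.
- block_40: fixed light-wood block 79 x 79 x 18 mm with the second largest hole: round, blind, 49 mm wide, 12 mm deep, central; home of the 40 mm socket. One of four, 82 mm apart in a row along their y, in any order, in a wooden tray 346 x 98 mm (base 6 mm thick, lips 18 mm high). Origin: centre of its underside, 6 mm above the bench; z up: hole floor at 6 mm, top at 18 mm.
- block_50: fixed light-wood block 79 x 79 x 18 mm with the largest hole: round, blind, 59 mm wide, 12 mm deep, central; home of the 50 mm socket. One of four, 82 mm apart in a row along their y, in any order, in a wooden tray 346 x 98 mm (base 6 mm thick, lips 18 mm high). Origin: centre of its underside, 6 mm above the bench; z up: hole floor at 6 mm, top at 18 mm.
- deep_socket: look-alike, not of this set: a deep hex socket, an upright dark-steel cylinder 30 mm in diameter but 80 mm tall, hexagonal mouth. Loose. Origin: centre of its underside; z up its axis.
- sleeve: look-alike, no socket: a plain dark-steel spacer sleeve, an upright tube 40 mm in diameter and 50 mm tall with a smooth round bore of 28 mm right through it. Loose. Origin: centre of its underside; z up its axis.
Things that resemble listed ones, but are neither listed nor needed, are in the scene too. What is shaped like the socket_20 but blue is not meant.

How it is judged:
By the outcome, as a careful person would: the job done as asked, in the order asked, and still so for the second after the job is handed in, with the robot touching nothing.
It also fails if it takes over 109 s, if anything falls off the work surface, if the arm or the gripper's body presses on something with over 40 N, if the wrist force passes 120 N, or if a joint passes its speed limit or range.

### The arm

A 6-joint arm with a two-finger parallel gripper is mounted at the origin on a cart in front of the work surface, level with it; the furniture and walls round the work are solid. World frame = base frame: x ahead of the robot, y to its left, z up, the work surface at z = 0. Lengths are in mm, angles in rad, forces in N, time in s.
With the tool pointing down it reaches from about 350 to 800 mm from the base axis. Payload 7.3 kg.
Tool frame: the origin (TCP) lies at the very end of the fingers, on their centre line; the grasp point (between the pads) lies 19 mm behind it (hold_point_z is the distance from the TCP to the grasp point, in mm); z points along the fingers, y is the line along which they close (so a half turn about z gives the same grasp; the last joint's range is limited). The gripper opens to 85 mm and grips with 20 to 120 N. Pads are 22 mm wide; open, the fingers measure 114 mm over their backs; the gripper's body (76 mm by 85 mm) begins 54 mm behind the grasp point. The pads swing forward as they close: fully open they stand 13 mm farther back than shut.
Start: joints at [0.993, 0.342, 1.524, -0, 1.275, -0.146], TCP at [219.704, 476.838, 231.322] pointing down, gripper open.
Joint ranges: [-2.53, 2.53], [-0.77, 2.02], [0.04, 2.7], [-1, 4.14], [0.28, 2.66], [-3.11, 3.11]. Speed limits (rad/s): [2.57, 2.57, 3.14, 3.14, 3.14, 3.14].

### API

Orientations are given as a unit quaternion [w, x, y, z].
In Python, from cell import * gives the robot as it stands. The module is installed in compiled form; this text tells all that it offers.
- The arm moves only by the tool apply_moves, never from a script. Its argument "series" is a list of rows, each a list of 4 numbers: the shift along the tool's x, y, z in m, then the turn about the tool's z in rad. In form: [[dx, dy, dz, roll], ...]. A call has 1 to 5 rows; each row shifts and turns the commanded pose from where the row before left it, along the tool's axes as they then stand; what a row does not reach is not made up. A row lasts 1/10 s, in which the tool goes at most 50 mm and 8.59 degrees, less where a joint would pass 70% of its speed; a pose out of reach is approached as far as the arm can. A call with a gripper value outside its range is refused whole. "gripper" is the opening, from 0 (shut) to 1 (fully open), set as the call begins (left out, the last holds). The fingers move at their own pace and stop on an object; the grip force is fixed at half the most. Time passes only in rows, so rows that do not move let the fingers close. It gives the time, the measured TCP pose, the force, the opening and the grip force at its end, in the units of the state.
- get_obs(): the state, without advancing time (a new reading comes with each control period).
- read_camera(name): name is "scene" or "top" or "wrist"; returns the picture (480x640x3 uint8, red, green, blue); there is no depth.
- calibration(name): a dict with "fovy" (degrees; the focal length in pixels is half the picture's height over the tangent of half this angle, whatever the lens; pixels are square), "cx", "cy" (the principal point, pixels), "extrinsics" (4x4, takes a point from world to camera coordinates). Camera axes: x right, y up, looking along -z (the intrinsics and any distortion apply to the point x, -y, -z); pixel columns grow to the right and rows downward; lengths in mm; the calibration is good to about 2 mm. A picture is of the moment at which its call begins: read the wrist's pose just before it. calibration takes no time and is no camera call; for the wrist camera it gives the pose at the moment of the call.
- sign_off(): hands the job in; it is judged then, once.
Trained networks look in the newest picture that a camera, given by its name, has taken for a name from the list of things; names that differ only in an ending like _2 or _b are one class to them, and where a whole thing is asked for, a point or a joint stands for the part that bears it (a point fixed in the world has none). Each returns a list of dicts, best first, with "score" (0 to 1); they miss things now and then, are a little off and sometimes report something else, mostly with a low value. They report only what shows in the picture. A call takes as long as a camera call. They do not tell look-alikes from the thing itself.
- find_in(query, camera): "position" ([column, row] in pixels, amid what is visible of it).
- trace(query, camera): "mask" (480x640 bool, what is visible of it) and "position" ([column, row] in pixels, amid what is visible of it).
The state is a dict: "t": time; "joints": joint angles; "joint_velocities": joint speeds; "tau": joint torques, N m; "tool_pos": TCP position; "tool_rot": TCP orientation; "force": force on the tool from outside, world axes, zero at the start; "moment": the same for the moment, N m; "width": finger opening in mm; "finger_force": force on a finger pad.
Only numpy, scipy, OpenCV 4.12 (cv2) and the standard library are available. Lean on these libraries where they do the work, as an engineer would, in place of code of your own. Each camera call takes 0.05 s, during which the arm holds its last target. There are 200 camera calls.

## Working session

There is one attempt and no reset: what is moved stays moved. The work goes in short steps, Python scripts to look and compute and a tool call to move; the robot and the scene stay as the last step left them, time stands still between calls to the robot, and variables do not carry over. Pictures are saved under pics/ and viewed, at most 14 in all, crops included, and the job is handed in when it is done.

Besides the shell and the picture viewer there is one more tool, called after "Call:" as name(argument=value, ...), one argument or row to a line, values as JSON. apply_moves: Moves the arm, as the interface text tells. Its arguments: {"type":"object","properties":{"series":{"type":"array","items":{"type":"array","items":{"type":"number"}}},"gripper":{"type":"number"}},"required":["series"]}

```bash
mkdir -p pics; ls
python3 - <<'E'
from cell import *
import cv2,numpy as np
o=get_obs();print(o)
for n in("top","scene"):
    im=read_camera(n);cv2.imwrite(f"pics/{n}0.png",im[...,::-1]);c=calibration(n);print(n,c)
    for q in("socket_20","socket_30","socket_40","socket_50","block_20","block_30","block_40","block_50","deep_socket","sleeve"):
        print(q,[(np.round(d["position"]).tolist(),round(d["score"],2)) for d in find_in(q,n)])
E
```

```text
pics
{'t': 0.0, 'joints': array([ 9.93005341e-01,  3.42698002e-01,  1.52499546e+00,  2.36289602e-05,
        1.27537543e+00, -1.46031325e-01]), 'joint_velocities': array([ 0.00111714,  0.00034891, -0.00027662, -0.00137161,  0.00015768,
        0.0017262 ]), 'tau': array([-6.97649975e-04, -4.33671927e+01, -2.46015519e+01, -2.31293707e-04,
        7.68570055e-03,  4.91499065e-05]), 'tool_pos': array([219.47360368, 476.50272982, 230.64630125]), 'tool_rot': array([-2.71908104e-04,  2.14210229e-01,  9.76787302e-01, -6.86303848e-04]), 'force': array([-0.44731747,  0.07546179, -0.34257273]), 'moment': array([-0.00621209, -0.02666482,  0.04697818]), 'finger_force': 0.0, 'width': 85.65660825070306}
top {'fovy': 54.455649628873, 'cx': 324.09521321854515, 'cy': 246.2239562142531, 'extrinsics': array([[-3.15960522e-02, -9.99498123e-01,  2.27868097e-03,
         1.51336589e+02],
       [ 9.73014957e-01, -3.02373534e-02,  2.28752259e-01,
        -5.62837566e+02],
       [-2.28568553e-01,  9.44485899e-03,  9.73482004e-01,
        -8.89686611e+02],
       [ 0.00000000e+00,  0.00000000e+00,  0.000000
[... 1760 characters left out ...]
65), ([290.0, 285.0], 0.61)]
socket_50 [([369.0, 300.0], 0.97), ([242.0, 296.0], 0.94), ([385.0, 260.0], 0.82), ([263.0, 315.0], 0.81), ([407.0, 225.0], 0.65), ([290.0, 285.0], 0.61)]
block_20 [([333.0, 224.0], 0.96), ([372.0, 225.0], 0.73), ([292.0, 223.0], 0.67), ([405.0, 225.0], 0.64)]
block_30 [([333.0, 224.0], 0.96), ([372.0, 225.0], 0.73), ([292.0, 223.0], 0.67), ([405.0, 225.0], 0.64)]
block_40 [([333.0, 224.0], 0.96), ([372.0, 225.0], 0.73), ([292.0, 223.0], 0.67), ([405.0, 225.0], 0.64)]
block_50 [([333.0, 224.0], 0.96), ([372.0, 225.0], 0.73), ([292.0, 223.0], 0.67), ([405.0, 225.0], 0.64)]
deep_socket [([330.0, 316.0], 0.71)]
sleeve [([321.0, 254.0], 0.92), ([332.0, 320.0], 0.53)]
```

Run:
```python
import cv2
a=cv2.imread("pics/top0.png")[140:350,180:460];cv2.imwrite("pics/a.png",cv2.resize(a,(800,600),interpolation=cv2.INTER_CUBIC))
```

```text
(no output)
```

View pics/a.png

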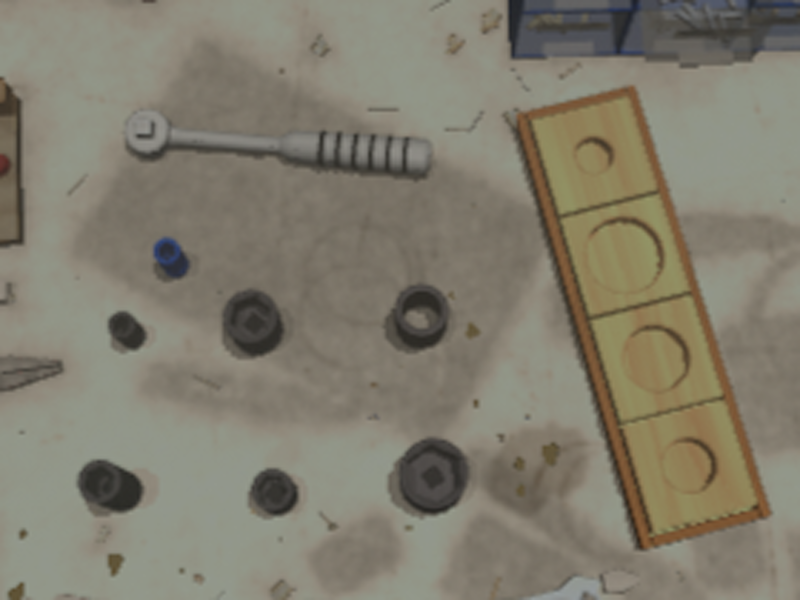

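View pics/scene0.png

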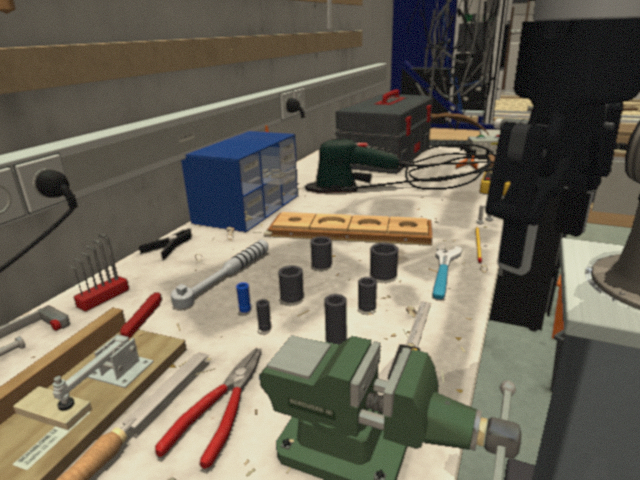

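View pics/top0.png

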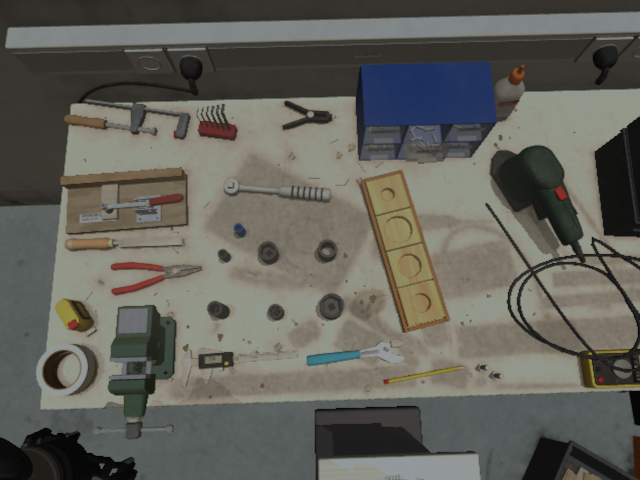

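Top view: dark socket_20 is at (224,255), and the blue look-alike at (239,230) is not meant. socket_40 is at (268,253), with a hex mouth and square drive visible. The sleeve at (327,250) has a smooth round bore. The deep socket is at (218,310), socket_30 at (275,312) and socket_50 at (331,306). The holes from top to bottom are 20, 50, 40, 30, at (388,194), (399,229), (409,265) and (421,303).

```bash
cat > h.py <<'E'
import numpy as np, cv2
from scipy.spatial.transform import Rotation as R
def cam(c):
    f=240/np.tan(np.radians(c["fovy"])/2); return f,c["cx"],c["cy"],np.array(c["extrinsics"])
def back(c,p,z):
    f,cx,cy,E=cam(c); d=E[:3,:3].T@np.array([(p[0]-cx)/f,-(p[1]-cy)/f,-1]); o=-E[:3,:3].T@E[:3,3]
    return o+d*(z-o[2])/d[2]
def proj(c,P):
    f,cx,cy,E=cam(c); q=E[:3,:3]@np.asarray(P)+E[:3,3]; return np.array([cx+f*q[0]/-q[2],cy-f*q[1]/-q[2]])
def yaw(q):  # world angle of tool y (closing line)
    v=R.from_quat(np.roll(q,-1)).apply([0,1,0]); return np.arctan2(v[1],v[0])
def go(o,xyz,ang):
    """total shift in tool axes (m) at present orientation, and roll (rad) to closing angle ang (mod pi)"""
    r=R.from_quat(np.roll(o["tool_rot"],-1)); s=r.inv().apply(np.array(xyz)-o["tool_pos"])/1000
    d=(ang-yaw(o["tool_rot"])+np.pi/2)%np.pi-np.pi/2
    return np.round(s,4), round(-d,3)
E
python3 - <<'E'
from h import *; from cell import *
o=get_obs();ct,cs=calibration("top"),calibration("scene")
k=280/800
P={"s20":((124,325),46),"s30":((274,487),48),"s40":((253,314),50),"s50":((433,466),52),"deep":((101,478),80),"sleeve":((423,308),50),"blue":((167,250),46),
"b20":((594,154),24),"b50":((625,255),24),"b40":((656,358),24),"b30":((690,465),24)}
for n,(p,z) in P.items():
    w=back(ct,(180+p[0]*k,140+p[1]*k),z);print(n,w.round(1),"scene px",proj(cs,w).round(0))
print(yaw(o["tool_rot"]))
E
```

```text
s20 [562.2 343.3  46. ] scene px [262. 301.]
s30 [441.2 234.9  48. ] scene px [365. 280.]
s40 [566.6 249.   50. ] scene px [289. 269.]
s50 [452.1 122.2  52. ] scene px [380. 247.]
deep [447.9 349.9  80. ] scene px [333. 298.]
sleeve [567.2 125.4  50. ] scene px [320. 240.]
blue [617.9 312.6  46. ] scene px [241. 284.]
b20 [690.6 -10.5  24. ] scene px [294. 219.]
b50 [609.5 -28.9  24. ] scene px [331. 220.]
b40 [529.8 -46.5  24. ] scene px [368. 222.]
b30 [450.  -65.4  24. ] scene px [407. 224.]
1.1389929549813111
```

Run:
```python
from h import *; from cell import *
print(go(get_obs(),[540,330,200],1.795)); c=calibration("wrist");print(c, R.from_quat(np.roll(get_obs()["tool_rot"],-1)).as_matrix().round(3))
```

```text
(array([-0.3524,  0.0007,  0.0313]), np.float64(-0.656))
{'fovy': 65.66942996599057, 'cx': 315.978032439504, 'cy': 232.69210187468533, 'extrinsics': array([[ 4.18537208e-01,  9.08199564e-01,  3.97319807e-04,
        -5.25933253e+02],
       [-8.72653787e-01,  4.02277312e-01, -2.76854351e-01,
         3.65566601e+01],
       [-2.51598834e-01,  1.15527125e-01,  9.60911812e-01,
        -3.78517739e+02],
       [ 0.00000000e+00,  0.00000000e+00,  0.00000000e+00,
         1.00000000e+00]])} [[-0.908  0.419  0.   ]
 [ 0.419  0.908  0.   ]
 [-0.     0.    -1.   ]]
```

Call:
apply_moves(
  series=[
    [-0.04, 0, 0.004, 0],
    [-0.04, 0, 0.004, 0],
    [-0.04, 0, 0.004, 0],
    [-0.04, 0, 0.004, 0],
    [-0.04, 0, 0.004, 0],
  ],
)

```text
t: 1.6
tool_pos: [402.7, 392.3, 211.3]
tool_rot: [0.0, 0.214, 0.977, 0.0]
force: [-0.1, 0.6, -0.3]
width: 85.5
finger_force: 0.0
```

Call:
apply_moves(
  series=[
    [-0.04, 0, 0.004, 0],
    [-0.04, 0, 0.004, 0],
    [-0.04, 0, 0.003, 0],
    [-0.03, 0, 0, 0],
    [0, 0, 0, -0.13],
  ],
)

```text
t: 2.1
tool_pos: [541.0, 327.8, 199.5]
tool_rot: [0.0, 0.152, 0.988, -0.0]
force: [-0.3, 0.5, -0.0]
width: 85.8
finger_force: 0.0
```

Call:
apply_moves(
  series=[
    [0, 0, 0, -0.13],
    [0, 0, 0, -0.13],
    [0, 0, 0, -0.13],
    [0, 0, 0, -0.136],
    [0, 0, 0, 0],
  ],
)

```text
t: 2.6
tool_pos: [537.6, 330.3, 200.2]
tool_rot: [-0.0, -0.112, 0.994, 0.0]
force: [-0.9, 0.0, -0.4]
width: 85.4
finger_force: 0.0
```

```bash
cat > look.py <<'E'
import sys
from h import *; from cell import *
def look(name,q,z,save=True):
    o=get_obs();c=calibration("wrist");im=read_camera("wrist")
    if save: cv2.imwrite(f"pics/{name}.png",im[...,::-1])
    for d in trace(q,"wrist"):
        m=d["mask"].astype(np.uint8); x,y=np.nonzero(m)[1],np.nonzero(m)[0]
        print(np.round(d["position"]),round(d["score"],2),"bbox",x.min(),x.max(),y.min(),y.max(),"world",back(c,d["position"],z).round(1))
    return o,c,im
E
python3 - <<'E'
from look import *
o,c,im=look("w1","socket_20",46)
print(o["tool_pos"],yaw(o["tool_rot"]),o["t"])
for n,p in dict(s20=[562,343,46],s40=[567,249,50],blue=[618,313,46],s30=[441,235,48]).items(): print(n,proj(c,p))
E
```

```text
[221. 222.] 0.92 bbox 191 249 193 249 world [562.  255.7  46. ]
[279. 287.] 0.86 bbox 267 291 268 306 world [608.6 314.2  46. ]
[225.  64.] 0.7 bbox 202 252 37 87 world [442.6 240.4  46. ]
[326. 240.] 0.64 bbox 316 339 223 257 world [557.4 343.9  46. ]
[74. 36.] 0.63 bbox 23 127 0 76 world [448.7 130.9  46. ]
[537.59188593 330.34293773 200.23103207] 1.796139954656258 2.6
s20 [323.82735314 244.52538743]
s40 [210.41704516 227.22783098]
blue [275.74671409 296.67689617]
s30 [217.49861011  59.47454942]
```

View pics/w1.png

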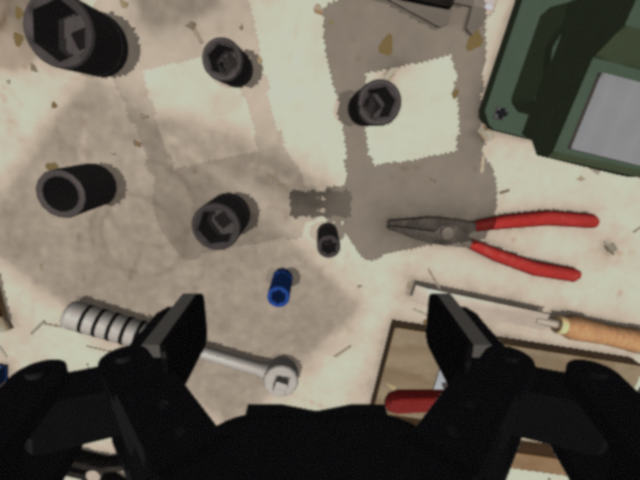

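Run:
```python
from look import *
c=calibration("wrist")
for n,p,z in [("s20",(329,248.5),46),("s40",(214,228),50),("s30",(222,62),48)]: print(n,back(c,p,z).round(1))
print(go(get_obs(),[563.5,345,100],1.795))
```

```text
s20 [564.5 348.   46. ]
s40 [566.6 251.8  50. ]
s30 [441.5 238.9  48. ]
(array([-0.0285,  0.0086,  0.1003]), np.float64(-0.004))
```

Call:
apply_moves(
  series=[
    [-0.0285, 0.009, 0.02, 0],
    [0, 0, 0.04, 0],
    [0, 0, 0.04, 0],
    [0, 0, 0.02, 0],
    [0, 0, 0, 0],
  ],
)

```text
t: 3.2
tool_pos: [561.3, 344.5, 76.4]
tool_rot: [-0.004, -0.111, 0.994, -0.001]
force: [0.6, -1.1, 0.1]
width: 85.5
finger_force: 0.0
```

Run:
```python
from look import *
o,c,im=look("w2","socket_20",46)
print(o["tool_pos"],o["t"]);print(proj(c,[564,346,46]),proj(c,[564,346,0]))
```

```text
[319. 259.] 0.92 bbox 300 338 232 291 world [555.3 344.8  46. ]
[140. 230.] 0.88 bbox 85 198 186 282 world [559.5 257.1  46. ]
[245. 337.] 0.72 bbox 220 266 302 369 world [606.2 316.4  46. ]
[165.   5.] 0.68 bbox 143 188 0 11 world [460.5 257.9  46. ]
[561.27300447 344.51024218  76.40762436] 3.2
[317.25966373 275.95462311] [317.10944928 247.62293227]
```

View pics/w2.png

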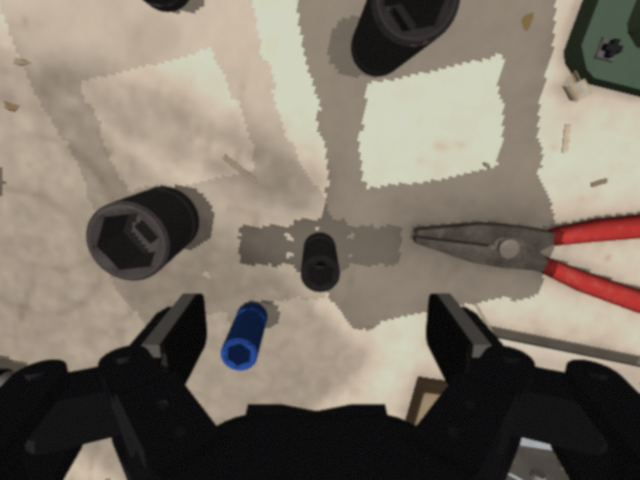

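The wrist close-up shows the dark socket_20 at (320,262), mouth (320,271), between the pads. The blue one is at (245,337), clear of the fingers. Descend.

Call:
apply_moves(
  series=[
    [0, 0, 0.03, 0],
    [0, 0, 0.02, 0],
    [0, 0, 0.011, 0],
    [0, 0, 0, 0],
    [0, 0, 0, 0],
  ],
)

```text
t: 3.8
tool_pos: [564.4, 345.9, 21.0]
tool_rot: [0.001, -0.112, 0.994, 0.0]
force: [0.1, 0.2, 0.5]
width: 85.4
finger_force: 0.0
```

Call:
apply_moves(
  series=[
    [0.0015, 0, 0.002, 0],
    [0, 0, 0, 0],
    [0, 0, 0, 0],
    [0, 0, 0, 0],
    [0, 0, 0, 0],
  ],
  gripper=0,
)

```text
t: 4.3
tool_pos: [562.2, 345.3, 17.8]
tool_rot: [0.0, -0.112, 0.994, 0.0]
force: [-1.3, 0.1, 0.6]
width: 18.1
finger_force: 58.5
```

Call:
apply_moves(
  series=[
    [0, 0, 0, 0],
    [0, 0, 0, 0],
    [0, 0, 0, 0],
  ],
)

```text
t: 4.6
tool_pos: [562.2, 345.3, 17.8]
tool_rot: [0.0, -0.112, 0.994, 0.0]
force: [0.2, 0.3, 4.1]
width: 18.6
finger_force: 58.5
```

Run:
```python
from look import *
o=get_obs();print(go(o,[640,0,o["tool_pos"][2]],1.795), back(calibration("top"),(362,160),0),back(calibration("top"),(480,158),0))
```

```text
(array([ 9.00e-04, -3.54e-01, -1.00e-04]), np.float64(0.0)) [782.62561175  39.82149994   0.        ] [ 779.2634762  -231.04273918    0.        ]
```

Call:
apply_moves(
  series=[
    [0, 0, -0.03, 0],
    [0, 0, -0.04, 0],
    [0, 0, -0.045, 0],
    [0, 0, -0.045, 0],
  ],
)

```text
t: 5.0
tool_pos: [561.3, 344.8, 178.0]
tool_rot: [-0.001, -0.112, 0.994, -0.0]
force: [0.7, -0.3, -0.2]
width: 18.0
finger_force: 58.6
```

Call:
apply_moves(
  series=[
    [0, -0.04, 0, 0],
    [0, -0.04, 0, 0],
    [0, -0.04, 0, 0],
    [0, -0.04, 0, 0],
    [0, -0.04, 0, 0],
  ],
)

```text
t: 5.5
tool_pos: [606.1, 148.6, 176.7]
tool_rot: [-0.001, -0.112, 0.994, 0.0]
force: [0.2, 0.3, -0.2]
width: 18.1
finger_force: 58.7
```

Call:
apply_moves(
  series=[
    [0, -0.04, 0, 0],
    [0, -0.04, 0, 0],
    [0, -0.04, 0, 0],
    [0, -0.034, 0, 0],
    [0, 0, 0, 0],
  ],
)

```text
t: 6.0
tool_pos: [641.0, -4.8, 176.4]
tool_rot: [-0.001, -0.109, 0.994, -0.001]
force: [0.1, 1.3, -0.6]
width: 18.6
finger_force: 58.7
```

Run:
```python
from look import *
o,c,im=look("w3","block_20",24)
print(o["tool_pos"],yaw(o["tool_rot"]),o["t"])
for n,p in dict(b20=[690.6,-10.5,24],b50=[609.5,-28.9,24],b40=[529.8,-46.5,24],b30=[450,-65.4,24]).items(): print(n,proj(c,p))
```

```text
[292. 248.] 0.96 bbox 251 345 220 299 world [673.9 -17.5  24. ]
[296.  58.] 0.93 bbox 237 348 0 116 world [530.7 -44.5  24. ]
[297. 172.] 0.86 bbox 243 347 118 220 world [610.8 -26.9  24. ]
[640.96410746  -4.7510842  176.36929017] 1.7900148542269647 6.0
b20 [296.49837556 268.42842733]
b50 [294.55884204 169.72697738]
b40 [292.98218813  56.56280176]
b30 [289.23628844 -77.846684  ]
```

View pics/w3.png

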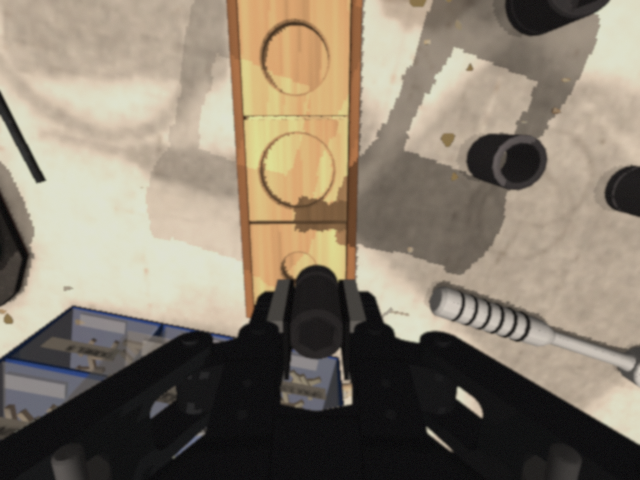

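Run:
```python
from look import *
o=get_obs();c=calibration("wrist");t=o["tool_pos"]
print(t,proj(c,t+[0,0,28.5]),proj(c,t+[0,0,-18]))
for p in((299,267),(297.5,170),(296,58)):print(back(c,p,24))
print(go(o,[690.5,-9.5,t[2]],1.795))
```

```text
[640.23754686  -0.74170407 176.49832761] [315.23978666 333.25295044] [315.31785619 279.90321091]
[688.11220551  -4.21982053  24.        ]
[608.48129311 -22.37472461  24.        ]
[529.56061377 -40.19452404  24.        ]
(array([-0.0471, -0.0196, -0.0001]), np.float64(-0.002))
```

Wrist view: holes are at (299,267) for 20, (297,170) for 50 and (296,58) for 40, matching the top-camera estimates to about 2 mm. The held socket's mouth is at (317,335).

Call:
apply_moves(
  series=[
    [-0.03, -0.02, 0, 0],
    [-0.017, 0, 0.02, 0],
    [0, 0, 0.04, 0],
    [0, 0, 0.04, 0],
    [0, 0, 0, 0],
  ],
)

```text
t: 6.6
tool_pos: [686.4, -6.8, 70.4]
tool_rot: [-0.006, -0.113, 0.994, 0.002]
force: [-0.9, 1.3, -1.6]
width: 18.4
finger_force: 58.7
```

Call:
apply_moves(
  series=[
    [0, 0, 0, 0],
  ],
)

```text
t: 6.7
tool_pos: [690.6, -7.8, 77.4]
tool_rot: [-0.001, -0.113, 0.994, 0.0]
force: [-0.5, 0.2, -0.1]
width: 18.0
finger_force: 58.7
```

Run:
```python
from look import *
o=get_obs();c=calibration("wrist");im=read_camera("wrist");cv2.imwrite("pics/w4.png",im[150:450,160:480,::-1])
t=o["tool_pos"];print(t,go(o,[690.5,-10,30],1.795),proj(c,t+[0,0,-18])-[160,150],proj(c,[690.5,-10,24])-[160,150])
```

```text
[690.64601255  -7.78656248  77.43042188] (array([ 0.0006, -0.0022,  0.0474]), np.float64(0.001)) [155.40233698 129.89454344] [151.63247773 103.57215455]
```

View pics/w4.png

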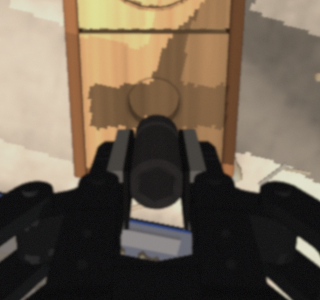

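Call:
apply_moves(
  series=[
    [0.0005, -0.002, 0.02, 0],
    [0, 0, 0.015, 0],
    [0, 0, 0.009, 0],
    [0, 0, 0.002, 0],
    [0, 0, 0, 0],
  ],
)

```text
t: 7.25
tool_pos: [691.0, -11.0, 31.6]
tool_rot: [0.0, -0.112, 0.994, 0.0]
force: [-0.3, -0.7, -1.0]
width: 17.9
finger_force: 58.7
```

Call:
apply_moves(
  series=[
    [0, 0, 0, 0],
    [0, 0, 0, 0],
  ],
)

```text
t: 7.45
tool_pos: [691.3, -11.1, 32.2]
tool_rot: [0.001, -0.112, 0.994, -0.0]
force: [-0.2, 0.8, 0.6]
width: 18.0
finger_force: 58.7
```

Call:
apply_moves(
  series=[
    [0, 0.001, 0.002, 0],
    [0, 0, 0, 0],
  ],
)

```text
t: 7.65
tool_pos: [691.0, -10.1, 29.8]
tool_rot: [0.001, -0.112, 0.994, -0.0]
force: [0.8, -0.3, 0.6]
width: 18.0
finger_force: 59.0
```

Call:
apply_moves(
  series=[
    [0, 0, 0, 0],
    [0, 0, 0, 0],
    [0, 0, 0, 0],
    [0, 0, 0, 0],
  ],
  gripper=0.7,
)

```text
t: 8.05
tool_pos: [690.6, -10.1, 29.2]
tool_rot: [-0.0, -0.112, 0.994, 0.0]
force: [1.0, -0.7, -0.5]
width: 59.7
finger_force: 0.0
```

Call:
apply_moves(
  series=[
    [0, 0, -0.02, 0],
    [0, 0, -0.04, 0],
    [0, 0, -0.04, 0],
    [0, 0, -0.03, 0],
  ],
  gripper=1,
)

```text
t: 8.45
tool_pos: [691.2, -10.2, 162.2]
tool_rot: [0.001, -0.112, 0.994, -0.0]
force: [0.2, -0.5, 0.3]
width: 85.4
finger_force: 0.0
```

Run:
```python
from look import *
o=get_obs()
print(o["t"],o["tool_pos"],go(o,[567,250,160],1.795),go(o,[452,123,160],1.795))
```

```text
8.45 [691.1680721  -10.18699789 162.1560488 ] (array([0.0632, 0.2813, 0.0018]), np.float64(0.0)) (array([0.2036, 0.183 , 0.0015]), np.float64(0.0))
```

Call:
apply_moves(
  series=[
    [0.009, 0.04, 0, 0],
    [0.009, 0.04, 0, 0],
    [0.009, 0.04, 0, 0],
    [0.009, 0.04, 0, 0],
    [0.009, 0.04, 0, 0],
  ],
)

```text
t: 8.95
tool_pos: [601.4, 176.2, 159.5]
tool_rot: [0.0, -0.112, 0.994, 0.0]
force: [0.0, -0.2, -0.6]
width: 85.2
finger_force: 0.0
```

Call:
apply_moves(
  series=[
    [0.009, 0.041, 0, 0],
    [0.009, 0.04, 0, 0],
    [0, 0, 0, 0],
    [0, 0, 0, 0],
    [0, 0, 0, 0],
  ],
)

```text
t: 9.45
tool_pos: [567.2, 249.0, 159.3]
tool_rot: [0.0, -0.112, 0.994, -0.0]
force: [-0.4, -0.2, -0.5]
width: 85.3
finger_force: 0.0
```

Run:
```python
from look import *
o,c,im=look("w5","socket_40",50); t=o["tool_pos"]
print(t,o["t"],proj(c,[566.6,249,50]));cv2.imwrite("pics/w5c.png",cv2.resize(im[130:340,180:460,::-1],(560,420)))
print("w5c px",2*(proj(c,[566.6,249,50])-[180,130]),2*(proj(c,[566.6,249,0])-[180,130]))
```

```text
[342.  33.] 0.91 bbox 319 367 1 66 world [443.4 237.2  50. ]
[174.  18.] 0.83 bbox 113 217 0 54 world [458.  136.5  50. ]
[382. 296.] 0.68 bbox 365 397 274 318 world [607.7 308.4  50. ]
[321. 223.] 0.62 bbox 293 350 188 253 world [563.1 252.   50. ]
[567.19351826 249.00504925 159.33251469] 9.45 [315.8258791 227.2153071]
w5c px [271.6517582  194.43061419] [271.7127203  162.78918847]
```

View pics/w5c.png

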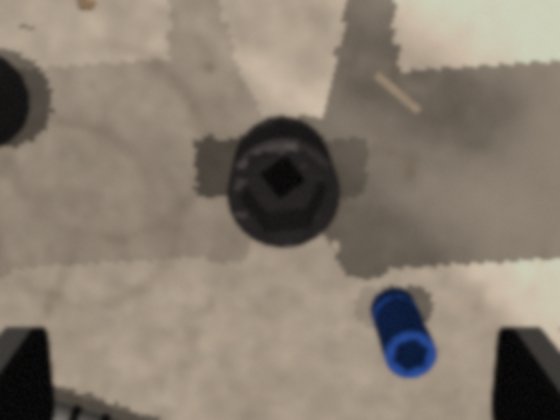

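Crop: hex mouth with square drive at (284,192), so this is socket_40, not the smooth sleeve. Adjust and grasp.

Call:
apply_moves(
  series=[
    [0.0, 0.0025, 0.03, 0],
    [0, 0, 0.04, 0],
    [0, 0, 0.04, 0],
    [0, 0, 0.021, 0],
    [0, 0, 0.009, 0],
  ],
)

```text
t: 10.05
tool_pos: [565.3, 250.7, 16.6]
tool_rot: [-0.002, -0.111, 0.994, -0.0]
force: [0.1, -1.2, -0.2]
width: 85.9
finger_force: 0.0
```

Call:
apply_moves(
  series=[
    [0, 0, 0, 0],
    [0, 0, 0, 0],
    [0, 0, 0, 0],
    [0, 0, 0, 0],
    [0, 0, 0, 0],
  ],
  gripper=0,
)

```text
t: 10.55
tool_pos: [567.5, 252.6, 21.4]
tool_rot: [0.002, -0.112, 0.994, 0.0]
force: [-0.7, -1.0, 6.1]
width: 38.3
finger_force: 60.5
```

Run:
```python
from look import *
o=get_obs();print(o["tool_pos"],o["width"],go(o,[530.2,-46,160],1.795))
```

```text
[567.46813984 252.60920333  21.35254131] 38.285962039786426 (array([ 0.1022, -0.2828, -0.1391]), np.float64(0.0))
```

Call:
apply_moves(
  series=[
    [0, 0, -0.03, 0],
    [0, 0, -0.035, 0],
    [0, 0, -0.04, 0],
    [0, 0, -0.034, 0],
    [0.01, -0.03, 0, 0],
  ],
)

```text
t: 11.05
tool_pos: [565.7, 224.0, 164.3]
tool_rot: [0.006, -0.114, 0.994, 0.001]
force: [0.7, -1.1, -2.1]
width: 38.8
finger_force: 60.8
```

Call:
apply_moves(
  series=[
    [0.015, -0.04, 0, 0],
    [0.015, -0.04, 0, 0],
    [0.015, -0.04, 0, 0],
    [0.015, -0.04, 0, 0],
    [0.015, -0.04, 0, 0],
  ],
)

```text
t: 11.55
tool_pos: [533.8, 7.7, 158.6]
tool_rot: [0.0, -0.112, 0.994, -0.0]
force: [1.6, -0.3, -2.7]
width: 38.5
finger_force: 60.9
```

Call:
apply_moves(
  series=[
    [0.01, -0.03, 0, 0],
    [0.007, -0.0225, 0, 0],
    [0, 0, 0.03, 0],
    [0, 0, 0.03, 0],
    [0, 0, 0, 0],
  ],
)

```text
t: 12.05
tool_pos: [526.7, -45.5, 95.2]
tool_rot: [-0.004, -0.112, 0.994, 0.001]
force: [0.2, 0.7, -2.9]
width: 38.2
finger_force: 60.9
```

Call:
apply_moves(
  series=[
    [0, 0, 0, 0],
    [0, 0, 0, 0],
  ],
)

```text
t: 12.25
tool_pos: [530.6, -45.8, 100.0]
tool_rot: [0.001, -0.112, 0.994, -0.0]
force: [0.9, -0.2, -2.2]
width: 38.6
finger_force: 60.9
```

Run:
```python
from look import *
o=get_obs();c=calibration("wrist");im=read_camera("wrist");cv2.imwrite("pics/w6.png",im[100:460,120:520,::-1])
t=o["tool_pos"];s=[120,100];print(t,go(o,[530.2,-46,33],1.795),"bottom",proj(c,t+[0,0,-21])-s,"top",proj(c,t+[0,0,29])-s,"hole",proj(c,[530.2,-46,24])-s)
```

```text
[530.59459771 -45.82936007  99.96648036] (array([ 0.0006, -0.    ,  0.067 ]), np.float64(0.0)) bottom [195.45303131 177.33753595] top [195.12167799 234.47330085] hole [195.52965716 141.48579762]
```

View pics/w6.png

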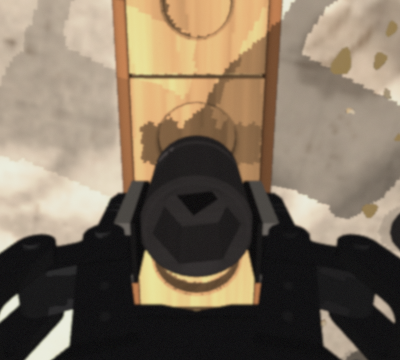

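The socket hangs centred over the 40 mm hole, column about 197 for both. Lower.

Call:
apply_moves(
  series=[
    [0.0005, 0, 0.025, 0],
    [0, 0, 0.02, 0],
    [0, 0, 0.015, 0],
    [0, 0, 0.005, 0],
    [0, 0, 0, 0],
  ],
)

```text
t: 12.8
tool_pos: [529.6, -45.9, 34.2]
tool_rot: [0.001, -0.112, 0.994, -0.0]
force: [0.4, -0.4, -2.4]
width: 38.3
finger_force: 61.2
```

Call:
apply_moves(
  series=[
    [0, 0, 0.001, 0],
    [0, 0, 0, 0],
    [0, 0, 0, 0],
  ],
)

```text
t: 13.1
tool_pos: [530.0, -46.1, 33.4]
tool_rot: [0.001, -0.112, 0.994, -0.0]
force: [-0.3, -0.5, 3.9]
width: 38.0
finger_force: 61.4
```

Call:
apply_moves(
  series=[
    [0, 0, 0, 0],
    [0, 0, 0, 0],
    [0, 0, 0, 0],
    [0, 0, 0, 0],
  ],
  gripper=0.9,
)

```text
t: 13.5
tool_pos: [529.0, -45.9, 32.2]
tool_rot: [-0.0, -0.112, 0.994, 0.0]
force: [0.1, -0.2, -0.7]
width: 76.7
finger_force: 0.0
```

Call:
apply_moves(
  series=[
    [0, 0, -0.03, 0],
    [0, 0, -0.04, 0],
    [0, 0, -0.04, 0],
    [0, 0, -0.03, 0],
  ],
  gripper=1,
)

```text
t: 13.9
tool_pos: [529.4, -46.0, 174.7]
tool_rot: [0.001, -0.112, 0.994, -0.0]
force: [0.7, 0.4, 1.1]
width: 85.2
finger_force: 0.0
```

Run:
```python
from look import *
o=get_obs();print(o["tool_pos"],go(o,[452,124,170],1.795))
```

```text
[529.44545625 -46.03415446 174.73764041] (array([0.0377, 0.183 , 0.0045]), np.float64(0.0))
```

Call:
apply_moves(
  series=[
    [0.008, 0.037, 0.001, 0],
    [0.008, 0.037, 0.001, 0],
    [0.008, 0.037, 0.001, 0],
    [0.008, 0.037, 0.001, 0],
    [0.0057, 0.035, 0, 0],
  ],
)

```text
t: 14.4
tool_pos: [450.4, 125.3, 168.2]
tool_rot: [-0.0, -0.112, 0.994, 0.0]
force: [0.7, -0.1, 0.7]
width: 85.2
finger_force: 0.0
```

Call:
apply_moves(
  series=[
    [0, 0, 0, 0],
    [0, 0, 0, 0],
    [0, 0, 0, 0],
  ],
)

```text
t: 14.7
tool_pos: [452.1, 123.4, 168.3]
tool_rot: [0.0, -0.112, 0.994, -0.0]
force: [-0.9, 1.2, -0.3]
width: 85.1
finger_force: 0.0
```

Run:
```python
from look import *
o,c,im=look("w7","socket_50",52); t=o["tool_pos"]
print(t,o["t"]);cv2.imwrite("pics/w7c.png",cv2.resize(im[130:340,180:460,::-1],(560,420)))
print("px",2*(proj(c,[452,122.2,52])-[180,130]),2*(proj(c,[452,122.2,0])-[180,130]))
```

```text
[315. 212.] 0.97 bbox 282 351 176 251 world [442.4 120.6  52. ]
[ 79. 267.] 0.69 bbox 37 124 234 302 world [522.6 -41.4  52. ]
[112. 245.] 0.66 bbox 37 152 211 306 world [499.3 -18.3  52. ]
[458. 235.] 0.63 bbox 431 488 209 259 world [436.1 226.1  52. ]
[105. 452.] 0.61 bbox 92 116 438 465 world [692.7 -10.2  52. ]
[452.05725872 123.43764969 168.324075  ] 14.7
px [267.910848   190.01688684] [268.55328217 158.69710563]
```

View pics/w7c.png

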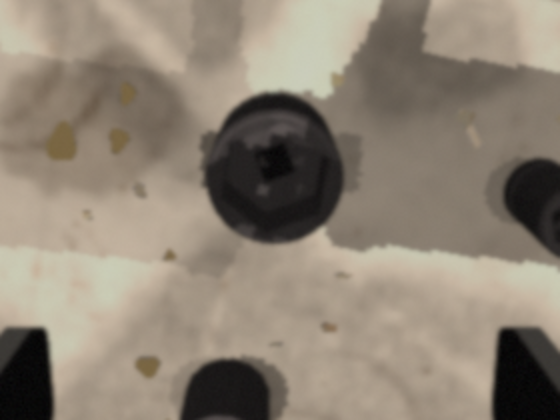

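The hex mouth with square drive is at crop (275,173), so this is socket_50, about 4.5 mm nearer the robot than I had it. The sleeve is below at (225,390), clear.

Call:
apply_moves(
  series=[
    [0.0045, 0.0005, 0.03, 0],
    [0, 0, 0.04, 0],
    [0, 0, 0.04, 0],
    [0, 0, 0.026, 0],
    [0, 0, 0.011, 0],
  ],
)

```text
t: 15.3
tool_pos: [446.0, 122.6, 19.0]
tool_rot: [-0.002, -0.111, 0.994, 0.0]
force: [-0.9, -0.2, 0.2]
width: 85.6
finger_force: 0.0
```

Call:
apply_moves(
  series=[
    [0, 0, 0, 0],
    [0, 0, 0, 0],
    [0, 0, 0, 0],
    [0, 0, 0, 0],
    [0, 0, 0, 0],
  ],
  gripper=0,
)

```text
t: 15.8
tool_pos: [448.4, 123.5, 22.9]
tool_rot: [0.002, -0.112, 0.994, -0.0]
force: [-0.3, -2.3, 7.8]
width: 48.2
finger_force: 62.6
```

Run:
```python
from look import *
o=get_obs();print(o["tool_pos"],o["width"],go(o,[610,-28,170],1.795))
```

```text
[448.40358126 123.53996681  22.90310938] 48.239692360151864 (array([-0.1244, -0.1838, -0.1465]), np.float64(0.0))
```

Call:
apply_moves(
  series=[
    [0, 0, -0.03, 0],
    [0, 0, -0.035, 0],
    [0, 0, -0.04, 0],
    [0, 0, -0.04, 0],
    [-0.014, -0.023, 0, 0],
  ],
)

```text
t: 16.3
tool_pos: [467.1, 105.9, 172.0]
tool_rot: [0.005, -0.113, 0.994, 0.0]
force: [0.8, -0.2, -4.1]
width: 48.4
finger_force: 63.7
```

Call:
apply_moves(
  series=[
    [-0.022, -0.032, 0, 0],
    [-0.022, -0.032, 0, 0],
    [-0.022, -0.032, 0, 0],
    [-0.022, -0.032, 0, 0],
    [-0.022, -0.032, 0, 0],
  ],
)

```text
t: 16.8
tool_pos: [609.4, -28.3, 166.6]
tool_rot: [0.0, -0.112, 0.994, 0.0]
force: [0.4, -0.9, -3.3]
width: 48.7
finger_force: 63.7
```

Call:
apply_moves(
  series=[
    [0, 0, 0.03, 0],
    [0, 0, 0.03, 0],
    [0, 0, 0, 0],
    [0, 0, 0, 0],
    [0, 0, 0, 0],
  ],
)

```text
t: 17.3
tool_pos: [609.7, -27.2, 108.4]
tool_rot: [0.002, -0.112, 0.994, -0.0]
force: [0.7, 0.1, -2.3]
width: 48.2
finger_force: 63.4
```

Run:
```python
from look import *
o=get_obs();c=calibration("wrist");im=read_camera("wrist");cv2.imwrite("pics/w8.png",im[100:460,120:520,::-1])
t=o["tool_pos"];s=[120,100];print(t,go(o,[610,-28,34.5],1.795),"bottom",proj(c,t+[0,0,-22])-s,"top",proj(c,t+[0,0,30])-s,"hole",proj(c,[610,-28,24])-s)
```

```text
[609.71445347 -27.15624783 108.41363671] (array([ 0.0001, -0.0008,  0.0739]), np.float64(0.0)) bottom [195.5056669  176.48977509] top [195.1773434  236.09811525] hole [194.32901637 138.18819157]
```

View pics/w8.png

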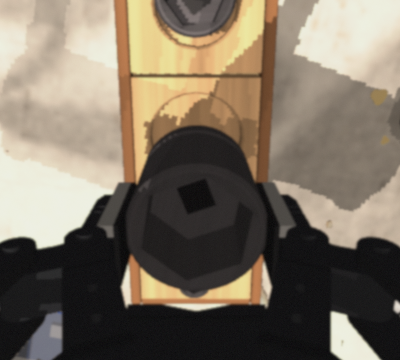

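The hole rim is centred at about (195,138), and the socket mouth at (197,224) sits about 2.5–3 mm towards the robot in the grip. Compensate by +2.5 mm and lower.

Call:
apply_moves(
  series=[
    [-0.0025, -0.0005, 0.025, 0],
    [0, 0, 0.025, 0],
    [0, 0, 0.015, 0],
    [0, 0, 0.007, 0],
    [0, 0, 0, 0],
  ],
)

```text
t: 17.85
tool_pos: [611.9, -27.1, 35.8]
tool_rot: [0.001, -0.112, 0.994, -0.0]
force: [-0.7, -0.7, -2.7]
width: 48.4
finger_force: 63.8
```

Call:
apply_moves(
  series=[
    [0, 0, 0.001, 0],
    [0, 0, 0, 0],
    [0, 0, 0, 0],
  ],
)

```text
t: 18.15
tool_pos: [612.4, -27.3, 35.0]
tool_rot: [0.002, -0.112, 0.994, -0.0]
force: [-1.2, 1.3, 6.5]
width: 48.2
finger_force: 64.1
```

Call:
apply_moves(
  series=[
    [0, 0, 0, 0],
    [0, 0, 0, 0],
    [0, 0, 0, 0],
    [0, 0, 0, 0],
  ],
  gripper=1,
)

```text
t: 18.55
tool_pos: [611.1, -27.2, 33.1]
tool_rot: [-0.0, -0.112, 0.994, 0.0]
force: [0.9, -0.4, -0.6]
width: 85.2
finger_force: 0.0
```

Call:
apply_moves(
  series=[
    [0, 0, -0.03, 0],
    [0, 0, -0.035, 0],
    [0, 0, -0.04, 0],
    [0, 0, -0.03, 0],
  ],
)

```text
t: 18.95
tool_pos: [611.7, -27.3, 170.7]
tool_rot: [0.001, -0.112, 0.994, -0.0]
force: [0.6, 0.8, -1.1]
width: 85.4
finger_force: 0.0
```

Run:
```python
from look import *
o=get_obs();print(o["tool_pos"],go(o,[441.3,237,170],1.795))
```

```text
[611.66450087 -27.30118611 170.71055719] (array([0.1073, 0.2956, 0.0003]), np.float64(0.0))
```

Call:
apply_moves(
  series=[
    [0.014, 0.037, 0, 0],
    [0.014, 0.037, 0, 0],
    [0.014, 0.037, 0, 0],
    [0.014, 0.037, 0, 0],
    [0.014, 0.037, 0, 0],
  ],
)

```text
t: 19.45
tool_pos: [500.8, 138.7, 168.3]
tool_rot: [0.0, -0.112, 0.994, 0.0]
force: [0.7, 0.2, 1.4]
width: 85.2
finger_force: 0.0
```

Call:
apply_moves(
  series=[
    [0.014, 0.037, 0, 0],
    [0.014, 0.037, 0, 0],
    [0.0093, 0.0366, 0, 0],
    [0, 0, 0, 0],
    [0, 0, 0, 0],
  ],
)

```text
t: 19.95
tool_pos: [440.7, 237.6, 168.4]
tool_rot: [0.0, -0.113, 0.994, -0.0]
force: [-0.4, -0.1, -0.2]
width: 85.7
finger_force: 0.0
```

Call:
apply_moves(
  series=[
    [0, 0, 0, 0],
    [0, 0, 0, 0],
  ],
)

```text
t: 20.15
tool_pos: [441.5, 236.2, 168.2]
tool_rot: [0.0, -0.111, 0.994, -0.0]
force: [-0.1, 0.4, 0.2]
width: 85.6
finger_force: 0.0
```

Run:
```python
from look import *
o,c,im=look("w9","socket_30",48); t=o["tool_pos"]
print(t,o["t"]);cv2.imwrite("pics/w9c.png",cv2.resize(im[130:340,180:460,::-1],(560,420)))
print("px",2*(proj(c,[441.3,237,48])-[180,130]),2*(proj(c,[441.3,237,0])-[180,130]))
```

```text
[318. 219.] 0.84 bbox 299 338 192 241 world [437.3 236.7  48. ]
[354. 396.] 0.69 bbox 344 364 389 404 world [580.  300.8  48. ]
[  4. 335.] 0.65 bbox 0 13 316 356 world [585.6  13.1  48. ]
[441.54633228 236.16033539 168.23693079] 20.15
px [273.60173628 188.08826802] [273.35392235 159.48808421]
```

View pics/w9c.png

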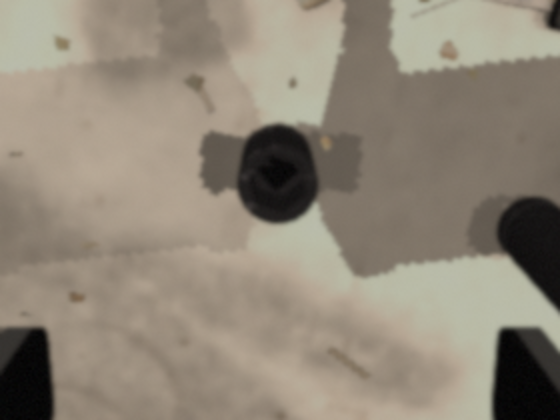

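The short hex socket (socket_30) is at crop (278,182). The deep socket is at the right edge (540,240), clear of the fingers.

Call:
apply_moves(
  series=[
    [0.0022, 0.001, 0.03, 0],
    [0, 0, 0.04, 0],
    [0, 0, 0.04, 0],
    [0, 0, 0.026, 0],
    [0, 0, 0.011, 0],
  ],
)

```text
t: 20.75
tool_pos: [437.4, 236.6, 18.9]
tool_rot: [-0.002, -0.111, 0.994, -0.0]
force: [0.5, -0.7, 0.7]
width: 85.3
finger_force: 0.0
```

Call:
apply_moves(
  series=[
    [0, 0, 0, 0],
    [0, 0, 0, 0],
    [0, 0, 0, 0],
    [0, 0, 0, 0],
    [0, 0, 0, 0],
  ],
  gripper=0,
)

```text
t: 21.25
tool_pos: [439.4, 238.0, 22.9]
tool_rot: [0.001, -0.112, 0.994, 0.0]
force: [-0.4, -0.2, 5.5]
width: 28.2
finger_force: 58.7
```

Run:
```python
from look import *
o=get_obs();print(o["tool_pos"],o["width"],go(o,[450.5,-65,170],1.795))
```

```text
[439.44155589 237.99273431  22.86188161] 28.225573295373344 (array([ 0.0562, -0.2978, -0.1474]), np.float64(0.0))
```

Call:
apply_moves(
  series=[
    [0, 0, -0.03, 0],
    [0, 0, -0.035, 0],
    [0, 0, -0.04, 0],
    [0, 0, -0.04, 0],
    [0.006, -0.03, 0, 0],
  ],
)

```text
t: 21.75
tool_pos: [442.4, 209.7, 172.4]
tool_rot: [0.006, -0.113, 0.994, 0.002]
force: [0.9, -0.1, -1.8]
width: 28.4
finger_force: 59.5
```

Call:
apply_moves(
  series=[
    [0.008, -0.04, 0, 0],
    [0.008, -0.04, 0, 0],
    [0.008, -0.04, 0, 0],
    [0.008, -0.04, 0, 0],
    [0.008, -0.04, 0, 0],
  ],
)

```text
t: 22.25
tool_pos: [444.6, 1.7, 167.1]
tool_rot: [0.001, -0.112, 0.994, -0.0]
force: [1.6, -0.2, -1.2]
width: 28.2
finger_force: 59.5
```

Call:
apply_moves(
  series=[
    [0.006, -0.04, 0, 0],
    [0.004, -0.028, 0.02, 0],
    [0, 0, 0.04, 0],
    [0, 0, 0, 0],
    [0, 0, 0, 0],
  ],
)

```text
t: 22.75
tool_pos: [449.9, -65.1, 106.9]
tool_rot: [-0.0, -0.112, 0.994, 0.0]
force: [0.7, -0.2, -0.0]
width: 28.4
finger_force: 59.6
```

Call:
apply_moves(
  series=[
    [0, 0, 0, 0],
    [0, 0, 0, 0],
  ],
)

```text
t: 22.95
tool_pos: [451.2, -65.0, 108.0]
tool_rot: [0.001, -0.113, 0.994, -0.001]
force: [0.2, -0.1, -0.9]
width: 28.4
finger_force: 59.6
```

Run:
```python
from look import *
o=get_obs();c=calibration("wrist");im=read_camera("wrist");cv2.imwrite("pics/w10.png",im[100:460,120:520,::-1])
t=o["tool_pos"];s=[120,100];print(t,go(o,[450.5,-65,34.5],1.795),"bottom",proj(c,t+[0,0,-22])-s,"top",proj(c,t+[0,0,26])-s,"hole",proj(c,[450.5,-65,24])-s)
```

```text
[451.18901765 -65.0280444  107.96209146] (array([0.0009, 0.0003, 0.0735]), np.float64(0.001)) bottom [195.53449159 176.46989322] top [195.20101148 229.83550367] hole [196.05786833 137.27738773]
```

View pics/w10.png

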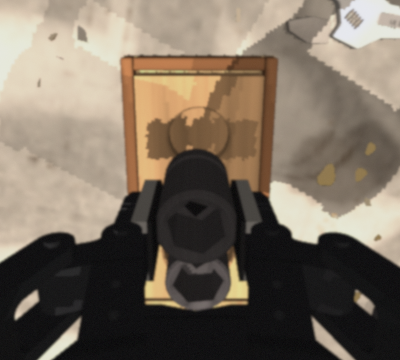

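The 30 mm hole is at (198,137) and the held socket mouth at (197,226), so they are aligned. Lower.

Call:
apply_moves(
  series=[
    [0, 0, 0.025, 0],
    [0, 0, 0.025, 0],
    [0, 0, 0.015, 0],
    [0, 0, 0.007, 0],
    [0, 0, 0, 0],
  ],
)

```text
t: 23.5
tool_pos: [451.0, -65.4, 35.0]
tool_rot: [0.001, -0.112, 0.994, -0.0]
force: [-0.2, -0.6, -0.2]
width: 28.2
finger_force: 61.1
```

Call:
apply_moves(
  series=[
    [0, 0, 0.001, 0],
    [0, 0, 0, 0],
    [0, 0, 0, 0],
  ],
)

```text
t: 23.8
tool_pos: [451.1, -65.4, 34.5]
tool_rot: [0.001, -0.112, 0.994, -0.0]
force: [-1.1, 1.0, 4.7]
width: 28.8
finger_force: 62.1
```

Down on the hole floor. Release, rise, and move away for a check.

Call:
apply_moves(
  series=[
    [0, 0, 0, 0],
    [0, 0, 0, 0],
    [0, 0, 0, 0],
    [0, 0, 0, 0],
  ],
  gripper=0.8,
)

```text
t: 24.2
tool_pos: [450.2, -65.4, 33.3]
tool_rot: [0.0, -0.112, 0.994, 0.0]
force: [0.5, -0.7, 0.2]
width: 68.1
finger_force: 0.0
```

Call:
apply_moves(
  series=[
    [0, 0, -0.03, 0],
    [0, 0, -0.035, 0],
    [0, 0, -0.04, 0],
    [0, 0, -0.04, 0],
    [0, 0, 0, 0],
  ],
)

```text
t: 24.7
tool_pos: [452.9, -66.2, 183.1]
tool_rot: [0.005, -0.112, 0.994, -0.002]
force: [0.8, -0.9, -0.8]
width: 68.5
finger_force: 0.0
```

Call:
apply_moves(
  series=[
    [0.008, 0.04, 0, 0],
    [0.008, 0.04, 0, 0],
    [0.008, 0.04, 0, 0],
    [0.008, 0.04, 0, 0],
    [0, 0, 0, 0],
  ],
)

```text
t: 25.2
tool_pos: [380.6, 86.6, 177.5]
tool_rot: [-0.001, -0.114, 0.993, 0.001]
force: [-0.2, -0.5, -0.3]
width: 68.2
finger_force: 0.0
```

Run:
```python
from look import *
a=read_camera("top")[160:340,200:460,::-1];b=read_camera("scene")[180:360,220:480,::-1]
cv2.imwrite("pics/end.png",cv2.resize(np.vstack([a,b]),(433*2*260//260//1,600),interpolation=cv2.INTER_CUBIC)[:, :800] if 0 else cv2.resize(np.hstack([a,b]),(800,277),interpolation=cv2.INTER_CUBIC))
c=calibration("top")
for p in([690.6,-10.5],[609.5,-28.9],[529.8,-46.5],[450,-65.4]): pass
```

```text
(no output)
```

View pics/end.png

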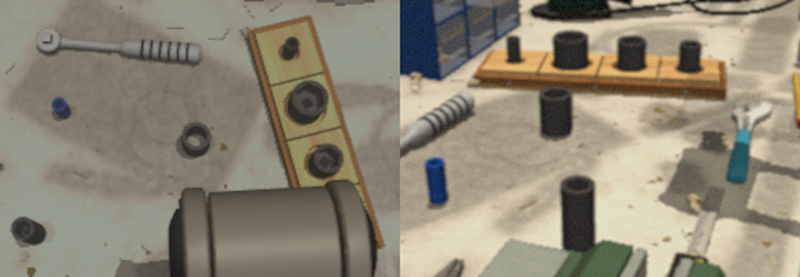

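The picture shows all four sockets upright in their matching holes: scene view, left to right, 20 (513,50), 50 (571,50), 40 (631,54), 30 (690,55). The sleeve, deep socket and blue piece are untouched.

```bash
python3 -c "
from cell import *
print(sign_off())"
```

```text
the job is handed in; nothing more can be done
None
```

I stood all four short hex sockets mouth-up in their matching holes, left the deep socket and the sleeve untouched, and handed the job in at about 25 s of robot time; no verdict came back.

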